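# Switch on the guarded UV lamp

## Robot

A 6-joint arm with a two-finger parallel gripper is mounted at the origin on the work surface. World frame = base frame: x ahead of the robot, y to its left, z up, the work surface at z = 0. Lengths are in mm, angles in degrees, forces in N, time in s.
With the tool pointing down it reaches from about 300 to 850 mm from the base axis. Payload 4.2 kg.
Tool frame: the origin (TCP) lies at the very end of the fingers, on their centre line; the grasp point (between the pads) lies 19 mm behind it (env.grasp_offset is the distance from the TCP to the grasp point, in mm); z points along the fingers, y is the line along which they close (so a half turn about z gives the same grasp; the last joint's range is limited). The gripper opens to 91 mm and grips with 3 to 60 N. Pads are 32 mm wide; open, the fingers measure 118 mm over their backs; the gripper's body (76 mm by 178 mm) begins 60 mm behind the grasp point.
Start: joints at [65.088, 18.312, 89.639, -0, 72.044, -1.146], TCP at [231.733, 526.254, 213.976] pointing down, gripper open.
Joint ranges: [-177.97, 177.97], [-48.28, 115.42], [12.27, 149.76], [-77.06, 257.06], [2.81, 150.46], [-146.56, 146.56]. Speed limits (degrees/s): [147.25, 147.25, 180, 180, 180, 180].

## Interface

Orientations are given as [roll, pitch, yaw] about the fixed x, y, z axes, in that order (R = Rz(yaw) Ry(pitch) Rx(roll)).
In Python, from workcell import env gives the robot as it stands. The module is installed in compiled form; this text tells all that it offers.
- The arm moves only by the tool send_rows, never from a script. Its argument "motion" is a list of rows, each an object of numbers: "tx", "ty", "tz": the shift along the tool's x, y, z in units of 500 mm (1.0 is 500 mm); "rx", "ry", "rz": the turn, a rotation vector about the tool's x, y, z in units of 30 degrees (1.0 is 30 degrees); "gripper": the closure, from -1 (fully open) to 1 (shut). In form: [{"tx": .., "ty": .., "tz": .., "rx": .., "ry": .., "rz": .., "gripper": ..}, ...]. A call has 1 to 12 rows; each row shifts and turns the commanded pose from where the row before left it, along the tool's axes as they then stand; what a row does not reach is not made up. A row lasts 1/8 s, in which the tool goes at most 62.5 mm and 10.7 degrees, less where a joint would pass 70% of its speed; a pose out of reach is approached as far as the arm can. A call with a number of a shift or a turn outside -1 to 1 is refused whole. A call with a gripper value outside its range is refused whole. The fingers move at their own pace and stop on an object; "grip_force" is the grip in N (left out, the last holds). Time passes only in rows, so rows that do not move let the fingers close. It gives the time, the measured TCP pose, the force, the opening and the grip force at its end, in the units of the state.
- env.state(): the state, without advancing time (a new reading comes with each control period).
- env.grab_frame(name): name is "scene" or "top" or "wrist"; returns a dict with "frame" (400x640x3 uint8, red, green, blue), "vertical_fov" (degrees; the focal length in pixels is half the picture's height over the tangent of half this angle, whatever the lens; pixels are square), "cx", "cy" (the principal point, pixels), "rvec" (rotation vector, rad) and "tvec" (3), from world to camera coordinates, as OpenCV has them; the wrist camera has in their place "T_tool_cam" (4x4, takes a point from camera to tool coordinates, whose origin is the TCP and whose axes are the flange's). Camera axes: x right, y down, z forward; pixel columns grow to the right and rows downward; lengths in mm; the calibration is good to about 2 mm. A picture is of the moment at which its call begins: read the wrist's pose just before it. There is no depth.
- env.job_done(): hands the job in; it is judged then, once.
The state is a dict: "time_s": time; "qpos": joint angles; "qvel": joint speeds; "effort": joint torques, N m; "ee_pos": TCP position; "ee_rot": TCP orientation; "force": force on the tool from outside, world axes, zero at the start; "torque": the same for the moment, N m; "gripper_width": finger opening in mm; "gripper_force": force on a finger pad.
Only numpy, scipy, OpenCV 4.12 (cv2) and the standard library are available. Lean on these libraries where they do the work, as an engineer would, in place of code of your own. Each camera call takes 0.05 s, during which the arm holds its last target. There are 200 camera calls.

## Task

Switch on the UV lamp at the box with the red guard: with a fingertip, lift the hinged red guard by its front lip, push the toggle beneath it all the way over to the back (towards the guard's hinge) while the guard is up, then draw the finger out and let the guard drop shut. Grasp nothing, and leave the yellow-guarded pump switch and everything else on the bench as they are.

Things in the scene. Friction and masses are not known exactly. Their poses are not given: they have to be found in the camera images.
- lamp_box: the UV lamp's switch box with the red guard: white box with a red trim line, 115 mm long (from x = -28 to x = +87 mm), 120 wide (y = -60 to +60), 50 high, fixed to the bench. Origin: on its underside, nearly below the toggle; z up; its front, where the guard's lip is, faces its -x (roughly towards the robot), the guard's hinge is at its +x end
- lamp_guard (a joint): see-through red guard over the toggle, 80 mm long, 90 wide (84 inside), 1 N to lift. 0 = shut, grows as its front rises, stops at 1.3 rad, short of upright, so it falls shut when let go. Hinge along the box's y. Shut, its roof is 57 mm above the box's top and its front wall (x = -31 mm in the box frame) and sides end 28 mm above the box's top
- lamp_lip (a point): middle of the front lower edge of the red lip, a level tongue 18 mm deep (x), 50 wide, 3 thick at the foot of the guard's front wall, open air beneath it; the box's front face is 22 mm behind this edge. Guard shut: x = -50, y = 0, z = +78 mm in the box frame; moves with the guard. Lift it from beneath with a slanting fingertip, moving up; pushed level it can jam
- lamp_hinge (a point): middle of the hinge axis of the red guard, at x = +45, z = +62 mm in the box frame
- lamp_toggle (a joint): toggle beneath the red guard. 0 = off, leaning 0.3 rad to the front (box -x, towards the lip); 0.6 rad = on, leaning as far to the back (box +x, towards the hinge). Turns about x = -6, z = +54 mm in the box frame; about 1.5 N at its tip to move; stays where it is left
- lamp_toggle_tip (a point): centre of the black ball (14 mm across) at the end of that toggle, 38 mm from its pivot; off: x = -17, y = 0, z = +90 mm in the box frame; on: x = +5, same height
- pump_box: not to be used; the vacuum pump's, built just like the other: switch box with the yellow guard: white box with a yellow trim line, 115 mm long (from x = -28 to x = +87 mm), 120 wide (y = -60 to +60), 50 high, fixed to the bench. Origin: on its underside, nearly below the toggle; z up; its front, where the guard's lip is, faces its -x (roughly towards the robot), the guard's hinge is at its +x end
- pump_guard (a joint): see-through yellow guard over the toggle, 80 mm long, 90 wide (84 inside), 1 N to lift. 0 = shut, grows as its front rises, stops at 1.3 rad, short of upright, so it falls shut when let go. Hinge along the box's y. Shut, its roof is 57 mm above the box's top and its front wall (x = -31 mm in the box frame) and sides end 28 mm above the box's top
- pump_lip (a point): middle of the front lower edge of the yellow lip, a level tongue 18 mm deep (x), 50 wide, 3 thick at the foot of the guard's front wall, open air beneath it; the box's front face is 22 mm behind this edge. Guard shut: x = -50, y = 0, z = +78 mm in the box frame; moves with the guard. Lift it from beneath with a slanting fingertip, moving up; pushed level it can jam
- pump_hinge (a point): middle of the hinge axis of the yellow guard, at x = +45, z = +62 mm in the box frame
- pump_toggle (a joint): toggle beneath the yellow guard. 0 = off, leaning 0.3 rad to the front (box -x, towards the lip); 0.6 rad = on, leaning as far to the back (box +x, towards the hinge). Turns about x = -6, z = +54 mm in the box frame; about 1.5 N at its tip to move; stays where it is left
- pump_toggle_tip (a point): centre of the black ball (14 mm across) at the end of that toggle, 38 mm from its pivot; off: x = -17, y = 0, z = +90 mm in the box frame; on: x = +5, same height
- blue_tips: loose bystander, to be left where it is: blue pipette-tip rack 85 x 120 x 50 mm (62 with the tips). Origin: centre of its underside
- yellow_tips: loose bystander, to be left where it is: pale rack with yellow pipette tips, 85 x 120 x 45 mm (57 with the tips). Origin: centre of its underside
- reagent: loose bystander, to be left where it is: amber bottle with blue cap, 60 mm across, 130 high. Origin: centre of its underside
- jar: loose bystander, to be left where it is: small white jar with green lid, 40 mm across, 45 high, standing between or near the two switch boxes. Origin: centre of its underside
- pan: loose bystander, to be left where it is: round aluminium pan, 130 mm across, 30 high. Origin: centre of its underside
- pipette: loose bystander, to be left where it is: white hand-held pipette lying flat, about 220 x 28 x 24 mm. Origin: on its underside near the middle
- tube_rack: loose bystander, to be left where it is: orange tube rack 70 x 120 x 40 mm (65 with the tubes). Origin: centre of its underside
Not all that is in view belongs to the job. What is shaped like the lamp_box but purple or turquoise is not meant.

How it is judged:
By the outcome, as a careful person would: the job done as asked, in the order asked, and still so for the second after the job is handed in, with the robot touching nothing.
It also fails if it takes over 35 s, if anything falls off the work surface, if the arm or the gripper's body presses on something with over 40 N, if the wrist force passes 120 N, or if a joint passes its speed limit or range.

## Working session

There is one attempt and no reset: what is moved stays moved. The work goes in short steps, Python scripts to look and compute and a tool call to move; the robot and the scene stay as the last step left them, time stands still between calls to the robot, and variables do not carry over. Pictures are saved under pics/ and viewed, at most 10 in all, crops included, and the job is handed in when it is done.

Besides the shell and the picture viewer there is one more tool, called as a command line: name --argument value ..., lists and objects as JSON in quotes. send_rows: Moves the arm, as the interface text tells. Shifts and turns lie within -1 to 1; 1 stands for 500 mm of shift or 30 degrees of turn. Its arguments: {"type":"object","properties":{"motion":{"type":"array"},"grip_force":{"type":"number"}},"required":["motion"]}

```bash
mkdir -p pics
python3 - <<'E'
from workcell import env
import cv2
s=env.state();print({k:s[k] for k in('time_s','ee_pos','ee_rot','gripper_width')})
for n in('scene','top'):
    f=env.grab_frame(n);cv2.imwrite(f'pics/{n}0.png',f['frame'][...,::-1]);print(n,f['vertical_fov'],f['cx'],f['cy'],f['rvec'],f['tvec'])
E
```

```text
{'time_s': 0.0, 'ee_pos': array([231.52034391, 525.74358206, 213.12552414]), 'ee_rot': array([-1.79895630e+02, -4.02602603e-04,  1.56233056e+02]), 'gripper_width': 91.23662165486004}
scene 52.78455727249714 317.05001983091324 196.85968010579234 [ 2.159973    0.60068975 -0.29011201] [-426.75917342  -92.76425903 1265.6756    ]
top 48.13933092094089 327.4791508765467 201.49950396693333 [ 2.12244282 -2.1122741   0.19968591] [-3.96964956e-01  5.19640601e+02  1.37121119e+03]
```

View pics/scene0.png

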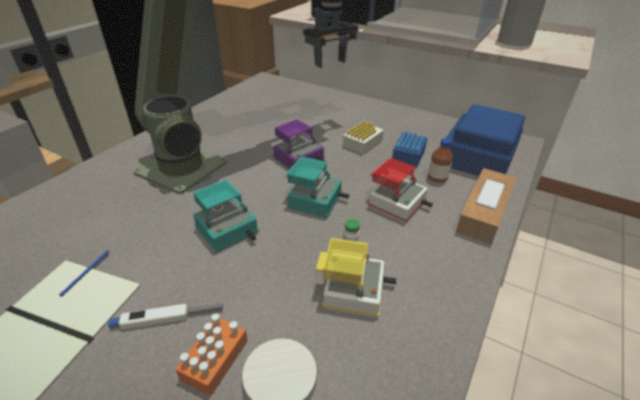

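View pics/top0.png

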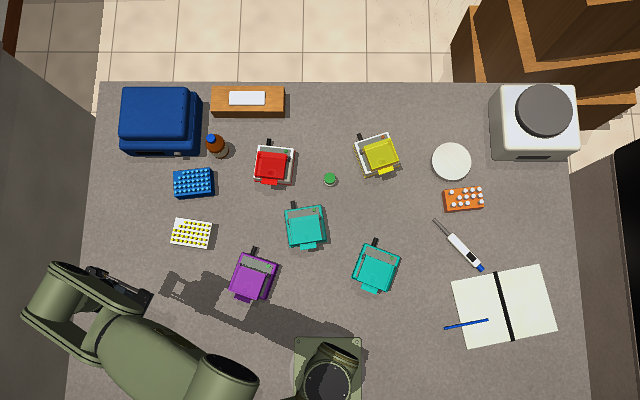

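Candidates, by pixel in the top view: red guard on a white box (273,164), yellow pump box (378,153), turquoise (305,226) and (376,267), and purple (253,277). I choose the red one and check it in a close crop, along with its pose.

```bash
cat > h.py <<'E'
import numpy as np, cv2
from workcell import env
from scipy.spatial.transform import Rotation as R
def cam(f):
    fl=200/np.tan(np.radians(f['vertical_fov']/2)); K=np.array([[fl,0,f['cx']],[0,fl,f['cy']],[0,0,1.]])
    if 'rvec' in f: Rm=cv2.Rodrigues(np.array(f['rvec']))[0]; return K,Rm,np.array(f['tvec'],float)
    s=env.state(); T=np.eye(4);T[:3,:3]=R.from_euler('xyz',s['ee_rot'],degrees=True).as_matrix();T[:3,3]=s['ee_pos']
    W=np.linalg.inv(T@np.array(f['T_tool_cam'])); return K,W[:3,:3],W[:3,3]
def onplane(c,px,z):
    K,Rm,t=c; px=np.atleast_2d(px).astype(float); d=(Rm.T@np.linalg.inv(K)@np.c_[px,np.ones(len(px))].T).T; o=-Rm.T@t
    return o+d*((z-o[2])/d[:,2])[:,None]
def proj(c,P):
    K,Rm,t=c; return cv2.projectPoints(np.atleast_2d(P).astype(float),cv2.Rodrigues(Rm)[0],t,K,None)[0][:,0]
def box(o,yaw,P):
    a=np.radians(yaw);P=np.atleast_2d(P).astype(float);return np.c_[o[0]+P[:,0]*np.cos(a)-P[:,1]*np.sin(a),o[1]+P[:,0]*np.sin(a)+P[:,1]*np.cos(a),P[:,2]]
E
python3 - <<'E'
from h import *
f=env.grab_frame('top');c=cam(f);im=f['frame'].astype(int)
m=((im[...,0]>150)&(im[...,1]<80)&(im[...,2]<90)).astype(np.uint8)
m[:,:230]=0;m[:,320:]=0
n,l,st,ce=cv2.connectedComponentsWithStats(m);print(st[1:][st[1:,4]>15])
k=1+np.argmax(st[1:,4]);pts=np.argwhere(l==k)[:,::-1].astype(np.float32)
# white box outline at z=50
w=((im.min(2)>170)|(m>0)).astype(np.uint8);w[:130]=0;w[200:]=0;w[:,:240]=0;w[:,310:]=0
w=cv2.morphologyEx(w,cv2.MORPH_CLOSE,np.ones((5,5)))
n2,l2,s2,_=cv2.connectedComponentsWithStats(w);k2=1+np.argmax(s2[1:,4])
for nm,p,z in(('red@107',pts,107),('white@50',np.argwhere(l2==k2)[:,::-1],50)):
    P=onplane(c,p,z)[:,:2].astype(np.float32);r=cv2.minAreaRect(P);print(nm,r,cv2.boxPoints(r).round(0).tolist())
cv2.imwrite('pics/c.png',cv2.resize(f['frame'][125:205,230:330,::-1],None,fx=8,fy=7.5,interpolation=cv2.INTER_CUBIC)[:600])
for q in((325,385),(327,178)):print(q,onplane(c,[q],0))
E
```

```text
[[254 151  33  27 709]
 [257 178  21   7  99]]
red@107 ((625.7466430664062, 180.25405883789062), (90.6760025024414, 78.76950073242188), 84.06258392333984) [[582.0, 139.0], [660.0, 131.0], [670.0, 221.0], [591.0, 229.0]]
white@50 ((639.4393310546875, 179.37318420410156), (117.55074310302734, 128.30630493164062), 83.92192077636719) [[569.0, 128.0], [697.0, 114.0], [709.0, 231.0], [582.0, 245.0]]
(325, 385) [[-39.97373246   6.94218226   0.        ]]
(327, 178) [[609.10646766   4.41296133   0.        ]]
```

View pics/c.png

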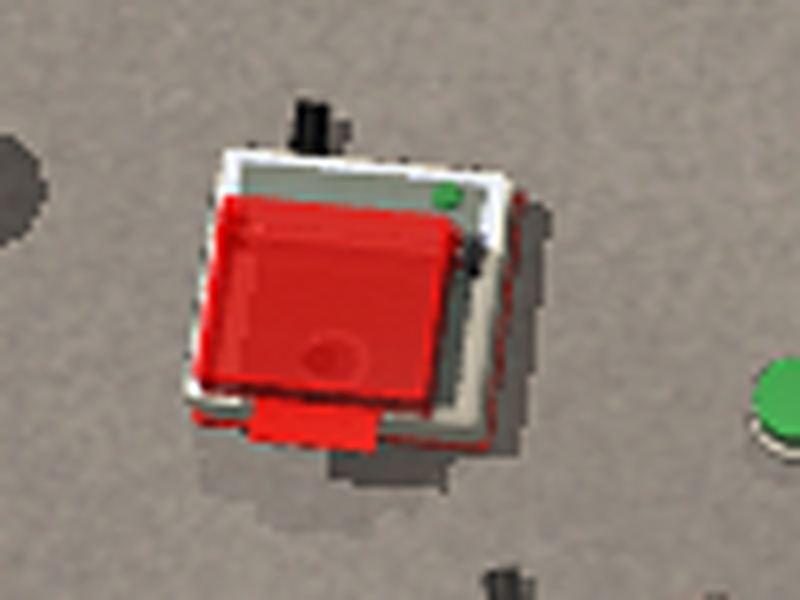

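The crop shows the red guard on the white box. The toggle ball is visible at about full-image (271,172), at the front, so it is off. The lip is at (269,182). Next I check the pose against the lip blob and get the turquoise neighbour's clearance.

Run:
```python
from h import *
o=(617,181.3);yaw=-5.9
for n in('top','scene'):
    f=env.grab_frame(n);c=cam(f);im=f['frame'].astype(int)
    P=box(o,yaw,[[-50,-25,78],[-50,25,78],[-31,-45,107],[-31,45,107],[49,-45,107],[49,45,107],[87,-60,50],[87,60,50]])
    q=proj(c,P);print(n,q.round(1).tolist())
    v=f['frame'][...,::-1].copy()
    for a in q: cv2.circle(v,tuple(int(round(t*8)) for t in a),6,(0,255,0),-1,shift=3) if 0 else None
    x,y=q.mean(0).astype(int);s=8;crop=cv2.resize(v[y-28:y+28,x-40:x+40],None,fx=s,fy=s,interpolation=cv2.INTER_CUBIC)
    for a in q: cv2.circle(crop,(int((a[0]-x+40.5)*s),int((a[1]-y+28.5)*s)),4,(0,255,0),1)
    cv2.imwrite(f'pics/chk_{n}.png',crop)
    if n=='top':
        hsv=cv2.cvtColor(f['frame'],cv2.COLOR_RGB2HSV);m=cv2.inRange(hsv,(78,120,60),(98,255,255));
        nn,l,st,_=cv2.connectedComponentsWithStats(cv2.morphologyEx(m,cv2.MORPH_CLOSE,np.ones((5,5))))
        for k in range(1,nn):
            if st[k,4]>200: r=cv2.minAreaRect(onplane(c,np.argwhere(l==k)[:,::-1],75)[:,:2].astype(np.float32));print('turq',cv2.boxPoints(r).round(0).tolist())
a,b=cv2.imread('pics/chk_top.png'),cv2.imread('pics/chk_scene.png')
cv2.imwrite('pics/chk.png',cv2.resize(np.vstack([a,b]),(426,600)))
```

```text
top [[276.7, 185.5], [260.9, 183.8], [282.8, 178.1], [253.9, 175.0], [286.1, 153.2], [257.4, 150.3], [293.8, 147.8], [257.3, 144.0]]
turq [[543.0, 483.0], [555.0, 380.0], [618.0, 387.0], [606.0, 490.0]]
turq [[359.0, 117.0], [378.0, 1.0], [506.0, 23.0], [487.0, 138.0]]
turq [[222.0, -173.0], [346.0, -221.0], [389.0, -109.0], [265.0, -61.0]]
scene [[368.7, 174.8], [378.0, 166.8], [371.9, 171.6], [388.6, 157.2], [399.2, 182.3], [415.0, 166.8], [406.9, 208.5], [426.9, 186.4]]
```

View pics/chk.png

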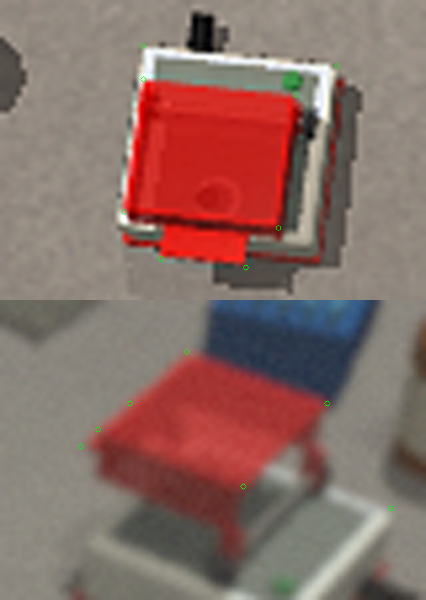

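The pose overlays agree within about 1 px, which is fair enough: origin (618,181), yaw -5.9°. I'll come in slanted 50° and heading -16°, to clear the turquoise box. A helper will give the remaining motion in tool axes and units.

```bash
cat > g.py <<'E'
from h import *
import sys
O=(618,181);YAW=-5.9;PHI=50;PSI=-16
c,s=np.cos(np.radians(PHI)),np.sin(np.radians(PHI));hx,hy=np.cos(np.radians(PSI)),np.sin(np.radians(PSI))
d=np.array([hx*c,hy*c,-s]);n=np.array([hx*s,hy*s,c]);y=np.array([-hy,hx,0]);RT=np.c_[np.cross(y,d),y,d]
def tcp(x,z,yb=0): return box(O,YAW,[[x,yb,z]])[0]-16*n   # finger's upper tip edge at box (x,yb,z)
st=env.state();Rc=R.from_euler('xyz',st['ee_rot'],degrees=True)
e=np.array(st['ee_pos'])+16*Rc.as_matrix()@[-1,0,0]*1.0
a=np.radians(-YAW);v=e-[*O,0];print('t',round(st['time_s'],2),'edge in box',(np.cos(a)*v[0]-np.sin(a)*v[1]).round(1),(np.sin(a)*v[0]+np.cos(a)*v[1]).round(1),v[2].round(1),'F',np.round(st['force'],1))
print('turn units now->target',((Rc.inv()*R.from_matrix(RT)).as_rotvec(degrees=True)/30).round(3))
P=np.array(st['ee_pos']);Rm=Rc.as_matrix()
if len(sys.argv)>2 and sys.argv[1]=='now': pass
for w in sys.argv[1:]:
    q=[float(k) for k in w.split(',')];T=tcp(*q);print(w,'tcp',T.round(0),'shift units',(Rm.T@(T-P)/500).round(4));P=T
E
python3 g.py -- 2>/dev/null -57,220 || python3 g.py " -57,220"
```

```text
t 0.25 edge in box -404.6 298.6 213.6 F [0.2 0.3 0.2]
turn units now->target [-0.092 -1.331 -0.248]
t 0.25 edge in box -404.6 298.6 213.6 F [0.2 0.3 0.2]
turn units now->target [-0.092 -1.331 -0.248]
 -57,220 tcp [550. 190. 210.] shift units [-0.8525 -0.3584  0.008 ]
```

send_rows --motion '[{"tx":-0.085,"ty":-0.036,"tz":0,"rx":0,"ry":0,"rz":0,"gripper":1},{"tx":-0.085,"ty":-0.036,"tz":0,"rx":0,"ry":0,"rz":0,"gripper":1},{"tx":-0.085,"ty":-0.036,"tz":0,"rx":0,"ry":0,"rz":0,"gripper":1},{"tx":-0.085,"ty":-0.036,"tz":0,"rx":0,"ry":0,"rz":0,"gripper":1},{"tx":-0.085,"ty":-0.036,"tz":0,"rx":0,"ry":0,"rz":0,"gripper":1},{"tx":-0.085,"ty":-0.036,"tz":0,"rx":0,"ry":0,"rz":0,"gripper":1},{"tx":-0.085,"ty":-0.036,"tz":0,"rx":0,"ry":0,"rz":0,"gripper":1},{"tx":-0.085,"ty":-0.036,"tz":0,"rx":0,"ry":0,"rz":0,"gripper":1},{"tx":-0.085,"ty":-0.036,"tz":0,"rx":0,"ry":0,"rz":0,"gripper":1},{"tx":-0.085,"ty":-0.036,"tz":0,"rx":0,"ry":0,"rz":0,"gripper":1}]' --grip_force 5

```text
time_s: 1.5
ee_pos: [549.1, 189.0, 213.9]
ee_rot: [180.0, -0.0, 156.2]
force: [0.8, -0.3, 0.8]
gripper_width: 0.5
gripper_force: 0.0
```

send_rows --motion '[{"tx":0,"ty":0,"tz":0,"rx":-0.015,"ry":-0.222,"rz":-0.041,"gripper":1},{"tx":0,"ty":0,"tz":0,"rx":-0.015,"ry":-0.222,"rz":-0.041,"gripper":1},{"tx":0,"ty":0,"tz":0,"rx":-0.015,"ry":-0.222,"rz":-0.041,"gripper":1},{"tx":0,"ty":0,"tz":0,"rx":-0.015,"ry":-0.222,"rz":-0.041,"gripper":1},{"tx":0,"ty":0,"tz":0,"rx":-0.015,"ry":-0.222,"rz":-0.041,"gripper":1},{"tx":0,"ty":0,"tz":0,"rx":-0.015,"ry":-0.222,"rz":-0.041,"gripper":1},{"tx":0,"ty":0,"tz":0,"rx":0,"ry":0,"rz":0,"gripper":1}]'

```text
time_s: 2.38
ee_pos: [546.1, 190.1, 212.3]
ee_rot: [-179.8, 39.8, 164.2]
force: [0.7, 0.3, 0.7]
gripper_width: 0.3
gripper_force: 0.0
```

```bash
python3 g.py " -58,120" " -58,60"
python3 - <<'E'
from h import *
f=env.grab_frame('wrist');s=env.state();print(s['gripper_width'])
v=f['frame'][...,::-1].copy();c=cam(f)
for a in proj(c,box((618,181),-5.9,[[-50,-25,78],[-50,25,78],[-31,-45,107],[-31,45,107],[49,-45,107],[49,45,107],[-28,-60,50],[-28,60,50]])): cv2.circle(v,tuple(int(t) for t in np.clip(a,-999,999)),3,(0,255,0),1)
cv2.imwrite('pics/w1.png',v)
E
```

```text
t 2.38 edge in box -60.4 -0.4 222.6 F [0.7 0.3 0.7]
turn units now->target [-0.003 -0.005  0.005]
 -58,120 tcp [549. 190. 110.] shift units [0.1279 0.0024 0.1605]
 -58,60 tcp [549. 190.  50.] shift units [0.0769 0.0004 0.0921]
0.26583850787185864
```

View pics/w1.png

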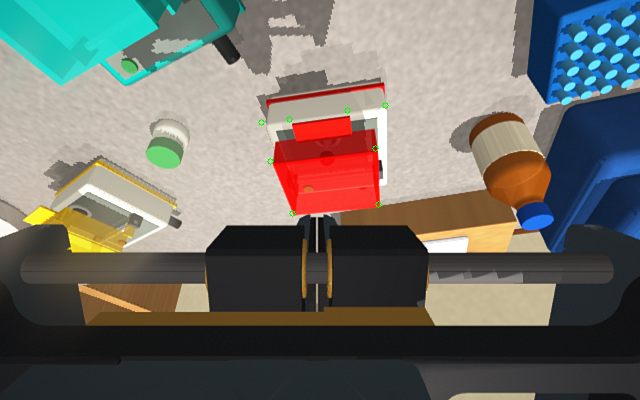

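The wrist view has the red guard in the middle, with the lip at (293–352, 118–138). The predicted lip sits about 4 px up and left of the real one, so I shift the origin by about (+2,+2.5) mm. I then descend in front of the lip.

```bash
sed -i 's/^O=(618,181)/O=(620,183.5)/' g.py && python3 g.py " -58,60" " -41,60" " -33.6,91.3" " -23.4,108.7" " -17,101" " 3,101" " 11,101"
```

```text
t 2.42 edge in box -60.8 -2.6 223.8 F [-0.6 -0.   0.8]
turn units now->target [-0.001 -0.004  0.001]
 -58,60 tcp [551. 193.  50.] shift units [0.2066 0.0064 0.2543]
 -41,60 tcp [567. 191.  50.] shift units [-0.0257  0.006   0.0215]
 -33.6,91.3 tcp [575. 190.  81.] shift units [-0.0513  0.0025 -0.0387]
 -23.4,108.7 tcp [585. 189.  98.] shift units [-0.0377  0.0036 -0.0138]
 -17,101 tcp [591. 189.  91.] shift units [0.0002 0.0023 0.0199]
 3,101 tcp [611. 187.  91.] shift units [-0.0302  0.007   0.0253]
 11,101 tcp [619. 186.  91.] shift units [-0.0121  0.0028  0.0101]
```

send_rows --motion '[{"tx":0.023,"ty":0.0007,"tz":0.0283,"rx":0,"ry":0,"rz":0,"gripper":1},{"tx":0.023,"ty":0.0007,"tz":0.0283,"rx":0,"ry":0,"rz":0,"gripper":1},{"tx":0.023,"ty":0.0007,"tz":0.0283,"rx":0,"ry":0,"rz":0,"gripper":1},{"tx":0.023,"ty":0.0007,"tz":0.0283,"rx":0,"ry":0,"rz":0,"gripper":1},{"tx":0.023,"ty":0.0007,"tz":0.0283,"rx":0,"ry":0,"rz":0,"gripper":1},{"tx":0.023,"ty":0.0007,"tz":0.0283,"rx":0,"ry":0,"rz":0,"gripper":1},{"tx":0.023,"ty":0.0007,"tz":0.0283,"rx":0,"ry":0,"rz":0,"gripper":1},{"tx":0.023,"ty":0.0007,"tz":0.0283,"rx":0,"ry":0,"rz":0,"gripper":1},{"tx":0.023,"ty":0.0007,"tz":0.0283,"rx":0,"ry":0,"rz":0,"gripper":1},{"tx":0,"ty":0,"tz":0,"rx":0,"ry":0,"rz":0,"gripper":1}]'

```text
time_s: 3.68
ee_pos: [553.8, 199.6, 63.1]
ee_rot: [-179.2, 38.7, 163.9]
force: [0.8, 0.0, 0.0]
gripper_width: 0.9
gripper_force: 0.0
```

```bash
python3 g.py " -41,60"
python3 - <<'E'
from h import *
v=env.grab_frame('wrist')['frame'][...,::-1];t=env.grab_frame('top')['frame'][130:210,220:320,::-1]
cv2.imwrite('pics/w2.png',np.hstack([v[:260,160:560],cv2.resize(t,(325,260),interpolation=cv2.INTER_CUBIC)]))
E
```

```text
t 3.67 edge in box -55.2 7.0 73.1 F [0.8 0.  0. ]
turn units now->target [-0.028 -0.042 -0.003]
 -41,60 tcp [567. 191.  50.] shift units [-0.0073 -0.0083  0.0404]
```

View pics/w2.png

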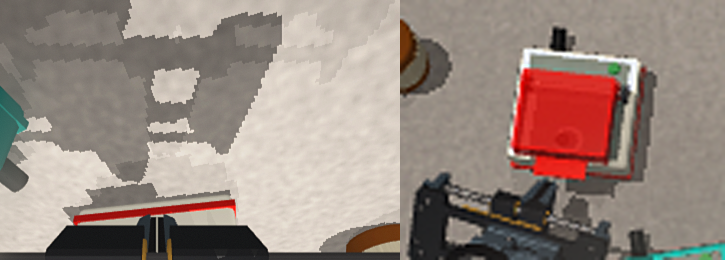

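The wrist view shows the fingertip in front of the box and the top view shows it just before the lip. The descent ended about 13 mm high and 7 mm to the left, so I check the joints and re-aim.

```bash
python3 -c "
from h import *
s=env.state();print(np.round(s['qpos'],1),np.round(s['qvel'],2))"; python3 g.py " -58,60"
```

```text
[ 35.1  22.7 123.6 -77.   30.6  29.4] [ 0.12 -0.57  0.4  -0.21 -0.04  0.29]
t 3.77 edge in box -55.6 6.7 73.8 F [0.6 0.5 0.3]
turn units now->target [-0.028 -0.04  -0.003]
 -58,60 tcp [551. 193.  50.] shift units [ 0.0191 -0.0139  0.0208]
```

Joint 4 is at its limit (-77°), so this slant and heading can't be held here. A steeper slant of 60° brings joint 4 off the limit and clears the neighbour box better. I back off and re-tilt.

```bash
sed -i 's/PHI=50/PHI=60/' g.py && python3 g.py " -60,85"
```

```text
t 3.77 edge in box -55.6 6.7 73.8 F [0.6 0.5 0.3]
turn units now->target [-0.027  0.293 -0.005]
 -60,85 tcp [547. 193.  77.] shift units [-0.0095 -0.0152 -0.0261]
```

send_rows --motion '[{"tx":0,"ty":-0.005,"tz":-0.015,"rx":0,"ry":0,"rz":0,"gripper":1},{"tx":0,"ty":-0.005,"tz":-0.015,"rx":-0.009,"ry":0.098,"rz":0,"gripper":1},{"tx":0,"ty":-0.005,"tz":0,"rx":-0.009,"ry":0.098,"rz":0,"gripper":1},{"tx":0,"ty":0,"tz":0,"rx":-0.009,"ry":0.098,"rz":0,"gripper":1},{"tx":0,"ty":0,"tz":0,"rx":0,"ry":0,"rz":0,"gripper":1}]'

```text
time_s: 4.4
ee_pos: [542.6, 194.6, 76.7]
ee_rot: [179.8, 30.1, 163.7]
force: [-0.4, -0.2, -0.8]
gripper_width: 0.3
gripper_force: 0.0
```

```bash
python3 g.py " -59,54" && python3 -c "
from h import *
s=env.state();print(np.round(s['qpos'],1))"
```

```text
t 4.4 edge in box -64.5 0.6 84.7 F [-0.4 -0.2 -0.8]
turn units now->target [ 0.002  0.002 -0.009]
 -59,54 tcp [548. 193.  46.] shift units [0.0212 0.0004 0.0586]
[ 30.8  19.4 119.7 -49.8  28.5  -0.9]
```

send_rows --motion '[{"tx":0.007,"ty":0,"tz":0.0195,"rx":0,"ry":0,"rz":0,"gripper":1},{"tx":0.007,"ty":0,"tz":0.0195,"rx":0,"ry":0,"rz":0,"gripper":1},{"tx":0.007,"ty":0,"tz":0.0195,"rx":0,"ry":0,"rz":0,"gripper":1},{"tx":0,"ty":0,"tz":0,"rx":0,"ry":0,"rz":0,"gripper":1}]'

```text
time_s: 4.9
ee_pos: [546.3, 193.0, 43.9]
ee_rot: [-180.0, 29.9, 163.9]
force: [-0.1, -0.6, -0.1]
gripper_width: 0.6
gripper_force: 0.0
```

```bash
python3 g.py " -41,54" " -37.6,93.3" " -30,104" " -26,93"
```

```text
t 4.9 edge in box -60.7 -0.6 51.9 F [-0.1 -0.6 -0.1]
turn units now->target [-0.003 -0.003 -0.002]
 -41,54 tcp [566. 192.  46.] shift units [-0.0355  0.0081  0.0155]
 -37.6,93.3 tcp [569. 191.  85.] shift units [-0.045   0.0011 -0.0648]
 -30,104 tcp [577. 190.  96.] shift units [-0.0236  0.0027 -0.0111]
 -26,93 tcp [581. 190.  85.] shift units [0.0041 0.0014 0.023 ]
```

Tracking is good now. I go forward under the lip, then start lifting.

send_rows --motion '[{"tx":-0.0118,"ty":0.0027,"tz":0.0052,"rx":0,"ry":0,"rz":0,"gripper":1},{"tx":-0.0118,"ty":0.0027,"tz":0.0052,"rx":0,"ry":0,"rz":0,"gripper":1},{"tx":-0.0118,"ty":0.0027,"tz":0.0052,"rx":0,"ry":0,"rz":0,"gripper":1},{"tx":0,"ty":0,"tz":0,"rx":0,"ry":0,"rz":0,"gripper":1},{"tx":-0.009,"ty":0,"tz":-0.013,"rx":0,"ry":0,"rz":0,"gripper":1},{"tx":-0.009,"ty":0,"tz":-0.013,"rx":0,"ry":0,"rz":0,"gripper":1}]'

```text
time_s: 5.65
ee_pos: [568.1, 191.3, 62.5]
ee_rot: [180.0, 29.9, 163.8]
force: [0.2, 0.7, -0.0]
gripper_width: 0.2
gripper_force: 0.1
```

send_rows --motion '[{"tx":-0.009,"ty":0,"tz":-0.013,"rx":0,"ry":0,"rz":0,"gripper":1},{"tx":-0.009,"ty":0,"tz":-0.013,"rx":0,"ry":0,"rz":0,"gripper":1},{"tx":-0.009,"ty":0.001,"tz":-0.013,"rx":0,"ry":0,"rz":0,"gripper":1},{"tx":-0.0118,"ty":0.001,"tz":-0.0055,"rx":0,"ry":0,"rz":0,"gripper":1},{"tx":-0.0118,"ty":0.001,"tz":-0.0055,"rx":0,"ry":0,"rz":0,"gripper":1},{"tx":0,"ty":0,"tz":0,"rx":0,"ry":0,"rz":0,"gripper":1}]'

```text
time_s: 6.4
ee_pos: [578.2, 190.3, 97.2]
ee_rot: [179.9, 30.0, 163.8]
force: [-0.5, 0.5, -1.2]
gripper_width: 0.3
gripper_force: 0.1
```

```bash
python3 g.py " -26,93"
python3 - <<'E'
from h import *
v=env.grab_frame('scene')['frame'][130:230,330:460,::-1];t=env.grab_frame('top')['frame'][130:210,220:324,::-1]
cv2.imwrite('pics/w3.png',np.hstack([cv2.resize(a,(390,300),interpolation=cv2.INTER_CUBIC) for a in(v,t)]))
E
```

```text
t 6.4 edge in box -28.7 0.0 105.2 F [-0.5  0.5 -1.2]
turn units now->target [ 0.001 -0.    -0.006]
 -26,93 tcp [581. 190.  85.] shift units [0.0077 0.0008 0.0238]
```

View pics/w3.png

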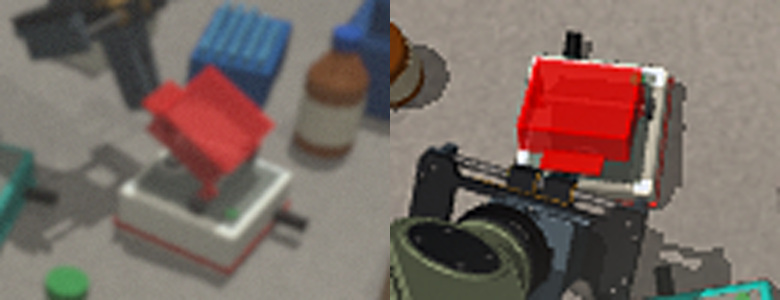

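The guard is up and resting on the slanted finger, in both the scene view (left) and the top view. Next I lower the tip to the toggle's height and push towards the hinge.

send_rows --motion '[{"tx":0.0036,"ty":0.0004,"tz":0.012,"rx":0,"ry":0,"rz":0,"gripper":1},{"tx":0.0036,"ty":0.0004,"tz":0.012,"rx":0,"ry":0,"rz":0,"gripper":1},{"tx":0,"ty":0,"tz":0,"rx":0,"ry":0,"rz":0,"gripper":1},{"tx":-0.0085,"ty":0.0018,"tz":0.005,"rx":0,"ry":0,"rz":0,"gripper":1},{"tx":-0.0085,"ty":0.0018,"tz":0.005,"rx":0,"ry":0,"rz":0,"gripper":1}]'

```text
time_s: 7.12
ee_pos: [590.7, 188.8, 84.7]
ee_rot: [179.9, 30.0, 163.8]
force: [-1.3, -0.1, 2.1]
gripper_width: 0.7
gripper_force: 1.3
```

send_rows --motion '[{"tx":-0.0085,"ty":0.0018,"tz":0.005,"rx":0,"ry":0,"rz":0,"gripper":1},{"tx":-0.0085,"ty":0.0018,"tz":0.005,"rx":0,"ry":0,"rz":0,"gripper":1},{"tx":-0.0068,"ty":0.0014,"tz":0.004,"rx":0,"ry":0,"rz":0,"gripper":1},{"tx":0,"ty":0,"tz":0,"rx":0,"ry":0,"rz":0,"gripper":1}]'

```text
time_s: 7.62
ee_pos: [604.7, 187.4, 84.3]
ee_rot: [179.9, 29.9, 163.8]
force: [-0.4, 0.4, -0.4]
gripper_width: 0.7
gripper_force: 0.6
```

```bash
python3 g.py " 2,92"
```

```text
t 7.62 edge in box -2.0 -0.2 92.3 F [-0.4  0.4 -0.4]
turn units now->target [-0.    -0.002 -0.005]
 2,92 tcp [609. 187.  84.] shift units [-0.0065  0.0017  0.0043]
```

send_rows --motion '[{"tx":-0.0034,"ty":0.0007,"tz":0.002,"rx":0,"ry":0,"rz":0,"gripper":1},{"tx":-0.0034,"ty":0.0007,"tz":0.002,"rx":0,"ry":0,"rz":0,"gripper":1},{"tx":0,"ty":0,"tz":0,"rx":0,"ry":0,"rz":0,"gripper":1}]'

```text
time_s: 8.0
ee_pos: [606.3, 187.0, 83.6]
ee_rot: [180.0, 29.8, 163.8]
force: [-10.6, 3.4, 6.3]
gripper_width: 0.3
gripper_force: 6.3
```

send_rows --motion '[{"tx":-0.0034,"ty":0.0007,"tz":0.002,"rx":0,"ry":0,"rz":0,"gripper":1},{"tx":0,"ty":0,"tz":0,"rx":0,"ry":0,"rz":0,"gripper":1}]'

```text
time_s: 8.25
ee_pos: [607.0, 186.8, 83.4]
ee_rot: [180.0, 29.7, 163.8]
force: [-18.2, 4.0, 10.2]
gripper_width: 0.4
gripper_force: 9.8
```

A firm stop at the predicted place (ball fully back, 18 N). I back off and draw the finger out along its own axis.

send_rows --motion '[{"tx":0.01,"ty":-0.002,"tz":-0.006,"rx":0,"ry":0,"rz":0,"gripper":1},{"tx":0,"ty":0,"tz":-0.02,"rx":0,"ry":0,"rz":0,"gripper":1},{"tx":0,"ty":0,"tz":-0.04,"rx":0,"ry":0,"rz":0,"gripper":1},{"tx":0,"ty":0,"tz":-0.06,"rx":0,"ry":0,"rz":0,"gripper":1},{"tx":0,"ty":0,"tz":-0.08,"rx":0,"ry":0,"rz":0,"gripper":1},{"tx":0,"ty":0,"tz":-0.08,"rx":0,"ry":0,"rz":0,"gripper":1},{"tx":0,"ty":0,"tz":-0.06,"rx":0,"ry":0,"rz":0,"gripper":1},{"tx":0,"ty":0,"tz":0,"rx":0,"ry":0,"rz":0,"gripper":1},{"tx":0,"ty":0,"tz":0,"rx":0,"ry":0,"rz":0,"gripper":1},{"tx":0,"ty":0,"tz":0,"rx":0,"ry":0,"rz":0,"gripper":1}]'

```text
time_s: 9.5
ee_pos: [522.7, 210.3, 230.3]
ee_rot: [-179.9, 29.8, 163.9]
force: [-0.5, -0.2, -0.2]
gripper_width: 0.2
gripper_force: 0.0
```

Run:
```python
from h import *
v=env.grab_frame('scene')['frame'][130:230,330:460,::-1];t=env.grab_frame('top')['frame'][130:210,220:324,::-1]
w=env.grab_frame('wrist')['frame'][:,:,::-1]
cv2.imwrite('pics/w4.png',np.vstack([np.hstack([cv2.resize(a,(390,300),interpolation=cv2.INTER_CUBIC) for a in(v,t)]),cv2.copyMakeBorder(w[:290,70:570],0,0,0,280,cv2.BORDER_CONSTANT)]))
```

```text
(no output)
```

View pics/w4.png

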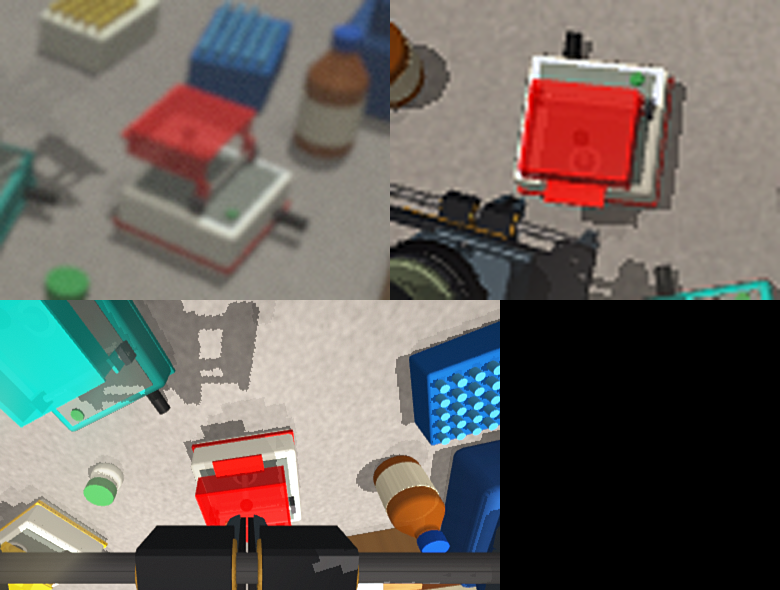

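The guard is shut and the ball now sits towards the hinge, behind the pivot ring. I check its pixel against the "on" position.

Run:
```python
from h import *
f=env.grab_frame('top');c=cam(f)
print(proj(c,box((619,182.5),-5.9,[[5,0,90],[-17,0,90],[-6,0,54]])).round(1))
g=f['frame'][158:180,262:281].astype(int);r=g[...,0];m=(r<np.median(r)-15);yy,xx=np.nonzero(m);print(np.c_[xx+262,yy+158].tolist())
```

```text
[[270.2 166.2]
 [269.3 172.9]
 [271.2 172.5]]
[[269, 165], [270, 165], [271, 165], [269, 166], [272, 166], [269, 167], [270, 167], [271, 167], [272, 167], [271, 168], [262, 176], [263, 176], [264, 176], [265, 176], [262, 177], [263, 177], [264, 177], [265, 177], [266, 177], [267, 177], [268, 177], [269, 177], [270, 177], [271, 177], [272, 177], [273, 177], [274, 177], [267, 178], [268, 178], [269, 178], [270, 178], [271, 178], [272, 178], [273, 178], [274, 178], [275, 178], [276, 178], [277, 178], [278, 178], [279, 178], [280, 178], [276, 179], [277, 179], [278, 179], [279, 179], [280, 179]]
```

The ball is at (270.4,166.3), against (270.2,166.2) predicted for fully on, so I hand in.

```bash
python3 -c "
from workcell import env
print(env.job_done())"
```

```text
the job is handed in; nothing more can be done
None
```

The UV lamp toggle is fully on, the red guard has dropped shut, nothing was grasped, and the job was handed in at about 10 s; no verdict was returned.

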